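Measure a mortise with the bench depth gauge

ROBOT

A 6-joint arm with a two-finger parallel gripper is mounted at the origin on a cart in front of the work surface, level with it; the furniture and walls round the work are solid. World frame = base frame: x ahead of the robot, y to its left, z up, the work surface at z = 0. Lengths are in mm, angles in rad, forces in N, time in s.
With the tool pointing down it reaches from about 350 to 775 mm from the base axis. Payload 7.3 kg.
Tool frame: the origin (TCP) lies at the very end of the fingers, on their centre line; the grasp point (between the pads) lies 19 mm behind it; z points along the fingers, y is the line along which they close (so a half turn about z gives the same grasp; the last joint's range is limited). The gripper opens to 92 mm and grips with 3 to 60 N. Pads are 19 mm wide; open, the fingers measure 130 mm over their backs; the gripper's body (75 mm by 190 mm) begins 47 mm behind the grasp point.
Start: joints at [-1.364, 0.342, 1.524, -0, 1.275, -0.146], TCP at [181.425, -492.68, 186.941] pointing down, gripper open.
Joint ranges: [-2.53, 2.53], [-0.77, 2.02], [0.04, 2.7], [-1, 4.14], [0.28, 2.66], [-3.11, 3.11]. Speed limits (rad/s): [2.57, 2.57, 3.14, 3.14, 3.14, 3.14].

INTERFACE

Orientations are given as [roll, pitch, yaw] about the fixed x, y, z axes, in that order (R = Rz(yaw) Ry(pitch) Rx(roll)).
In Python, from plant import * gives the robot as it stands.
- The arm moves only by the tool arm_command, never from a script. Its arguments are lists of equal length, an entry for each row: "gripper": the finger opening in mm, from 0 to 91.8; "dp": the shift along the tool's x, y, z in units of 25 mm (1.0 is 25 mm), a list of three; "twist": the turn about the tool's z in units of 5 degrees (1.0 is 5 degrees). A call has exactly 5 rows; each row shifts and turns the commanded pose from where the row before left it, along the tool's axes as they then stand; what a row does not reach is not made up. A row lasts 1/8 s, in which the tool goes at most 62.5 mm and 10.7 degrees, less where a joint would pass 70% of its speed; a pose out of reach is approached as far as the arm can. A call is refused whole if a number of a shift passes 1 or a number of a turn 1, either way. A call with a gripper value outside its range is refused whole. The fingers move at their own pace and stop on an object; the grip force is fixed at half the most. Time passes only in rows, so rows that do not move let the fingers close, or fill a call up. It gives the time, the measured TCP pose, the force, the opening and the grip force at its end, in the units of the state.
- get_obs(): the state, without advancing time (a new reading comes with each control period).
- capture(name): name is "scene" or "top" or "wrist"; returns the picture (400x640x3 uint8, red, green, blue); there is no depth.
- get_calibration(name): a dict with "mtx" (3x3 intrinsics, pixels), "position" and "attitude" of the camera in the world; the wrist camera has in their place "mount" (4x4, takes a point from camera to tool coordinates, whose origin is the TCP and whose axes are the flange's). Camera axes: x right, y down, z forward; pixel columns grow to the right and rows downward; lengths in mm; the calibration is good to about 2 mm. A picture is of the moment at which its call begins: read the wrist's pose just before it. get_calibration takes no time and is no camera call.
- close_job(): hands the job in; it is judged then, once.
The state is a dict: "time": time; "joint_positions": joint angles; "dq": joint speeds; "tau": joint torques, N m; "tool_pos": TCP position; "tcp_rot": TCP orientation; "contact_force": force on the tool from outside, world axes, zero at the start; "moment": the same for the moment, N m; "grip_width": finger opening in mm; "finger_force": force on a finger pad.
Only numpy, scipy, OpenCV 4.12 (cv2) and the standard library are available. Lean on these libraries where they do the work, as an engineer would, in place of code of your own. Each camera call takes 0.05 s, during which the arm holds its last target. There are 200 camera calls.

TASK

Two depth gauges stand on the bench, one over a block with a mortise cut into it, the other over an uncut block. On the gauge over the mortised block, lower the probe by its knob until its tip touches the bottom of the mortise, let go, and then swing that gauge's lock lever fully home, towards the front of the gauge, so that the depth is kept. Do not touch the other gauge.

Things in the scene. Friction and masses are not known exactly. Their poses are not given: they have to be found in the camera images.
- depth_gauge: the gauge over the mortised block, fixed to the bench. Origin on the bench under the probe; z up, x from the probe to the column (its back). Grey foot 90x140x16 mm (x 45 to 135), 24 mm column at x = 95 mm, level grey arm 36 mm wide (x -23 to 115, top at z = 125 mm). The upright probe, a 9 mm rod with a knob on top, runs down through the arm at x = y = 0; the lock lever lies on the arm
- probe (a joint): how far the probe has been slid down, m: 0 fully up, 0.06 lowest; it starts between 0 and 0.010 and touches the mortise floor at about 0.046. It slides stiffly (about 2 N) and stays where it is left by that friction alone, lever home or not.
- probe_knob (a point): centre of the probe's dark knurled knob, an upright cylinder 26 mm in diameter and 32 mm high; 214 mm above the bench with the probe fully up, 168 mm when the tip is on the mortise floor. Below the knob is only the bare 9 mm rod down to the arm.
- probe_tip (a point): lower end of the probe rod, 154 mm below the knob's centre
- lock (a joint): angle of the lock lever, rad: 0 open, 1.40 its stop (home, locked); starts at 0 to 0.3, grows anticlockwise seen from above, stays where left. 1 to 2 N at its end turns it. Upright pivot at gauge x = 45 mm, y = 0; the level lever (9 mm thick, 85 mm long, z = 127 to 136 mm) points 0.70 + angle anticlockwise from gauge x: its end goes from x 110, y 55 mm through x 60, y 84 mm to x 2, y 73 mm
- lock_grip (a point): middle of the upright black handle at the end of the lever, 14 mm in diameter, from 126 to 160 mm above the bench; this point is at 143 mm
- mortised_block: loose block of pale wood under this gauge's probe, 64 x 130 x 42 mm, 0.25 to 0.5 kg. Origin at the centre of its underside, z up. In the middle of its top is a mortise, a slot 24 mm (x) by 90 mm (y) and 28 mm deep, right under the probe; its floor is 14 mm above the underside
- mortise_floor (a point): centre of the mortise's floor, 14 mm above the bench
- other_gauge: the other gauge, of the same shape and size and with the same frame, over a block of the same size without a mortise; not to be touched

How it is judged (in metres and radians):
On the way, in this order (a step that is already met when the one before it is completed fails the run):
1. the probe touches the bottom of the mortise while the lock lever is still open (less than 0.7 rad) (contact force between depth_gauge and mortised_block above 0.3 N and z of probe_tip in the frame of mortised_block below 0.018 m and horizontal distance between probe_tip and mortise_floor below 0.02 m and value of joint lock below 0.7 rad), for 0.1 s.
2. the lock lever is swung home with the probe still at the bottom (value of joint lock above 1.2 rad and z of probe_tip in the frame of mortised_block below 0.019 m), for 0.1 s.
At the end, for the whole second after the job is handed in: The probe's tip is at the bottom of the mortise (no more than 5 mm above its floor, within 20 mm of its centre), the block lies flat, and the lock lever is within 0.2 rad of its stop (all of step 2 and horizontal distance between probe_tip and mortise_floor below 0.02 m and angle between mortised_block's own z axis and vertical below 0.1 rad); the robot touches nothing.
It fails at once if the robot touches the other gauge (contact force between any of the fingers, the arm and other_gauge above 1 N).
It also fails if it takes over 48 s, if anything falls off the work surface, if the arm or the gripper's body presses on something with over 40 N, if the wrist force passes 120 N, or if a joint passes its speed limit or range.

## Working session

There is one attempt and no reset: what is moved stays moved. The work goes in short steps, Python scripts to look and compute and a tool call to move; the robot and the scene stay as the last step left them, time stands still between calls to the robot, and variables do not carry over. Pictures are saved under pics/ and viewed, at most 10 in all, crops included, and the job is handed in when it is done.

Besides the shell and the picture viewer there is one more tool, called by a JSON object that holds its "name" and its "arguments". arm_command: Moves the arm, as the interface text tells. Its arguments: {"type":"object","properties":{"gripper":{"type":"array"},"dp":{"type":"array"},"twist":{"type":"array"}},"required":["gripper","dp","twist"]}

```bash
mkdir -p pics; python3 - <<'E'
from plant import *
import cv2
o=get_obs();print(o['time'],o['tool_pos'],o['tcp_rot'])
for n in("scene","top"):
    cv2.imwrite(f"pics/{n}0.png",capture(n)[:,:,::-1]);c=get_calibration(n);print(n,c)
print(get_calibration("wrist"))
E
```

```text
0.0 [ 181.30833683 -492.20510993  186.25388957] [-3.14009389e+00 -2.06660956e-04  3.52757383e-01]
scene {'mtx': array([[404.07743829,   0.        , 315.29339731],
       [  0.        , 404.07743829, 198.65496927],
       [  0.        ,   0.        ,   1.        ]]), 'position': array([  7.39185343, 488.36128454, 881.89091715]), 'attitude': array([-2.36135362, -0.01690438, -2.3125615 ])}
top {'mtx': array([[514.14434517,   0.        , 324.71852727],
       [  0.        , 514.14434517, 204.6215425 ],
       [  0.        ,   0.        ,   1.        ]]), 'position': array([ 297.8023367 ,   -6.33530919, 1470.11372934]), 'attitude': array([-2.96185896, -0.00736994, -1.59793735])}
{'mtx': array([[334.26813583,   0.        , 319.60911436],
       [  0.        , 334.26813583, 202.95285074],
       [  0.        ,   0.        ,   1.        ]]), 'mount': array([[ 3.58728404e-04, -9.55533730e-01, -2.94881607e-01,
         8.09149376e+01],
       [ 9.99999883e-01,  4.38069981e-04, -2.03004458e-04,
         8.40807918e-02],
       [ 3.23156387e-04, -2.94881500e-01,  9.55533776e-01,
        -1.97742701e+02],
       [ 0.00000000e+00,  0.00000000e+00,  0.00000000e+00,
         1.00000000e+00]])}
```

View pics/scene0.png

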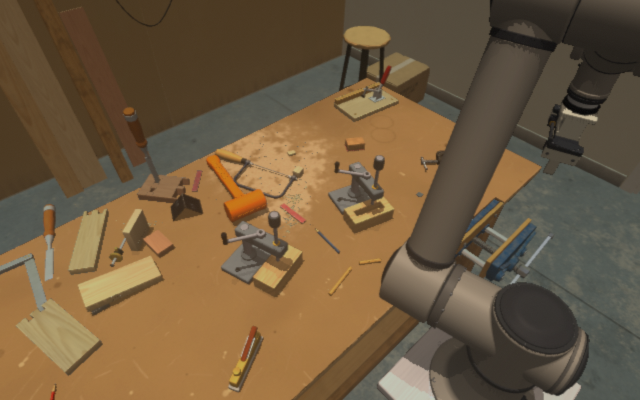

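View pics/top0.png

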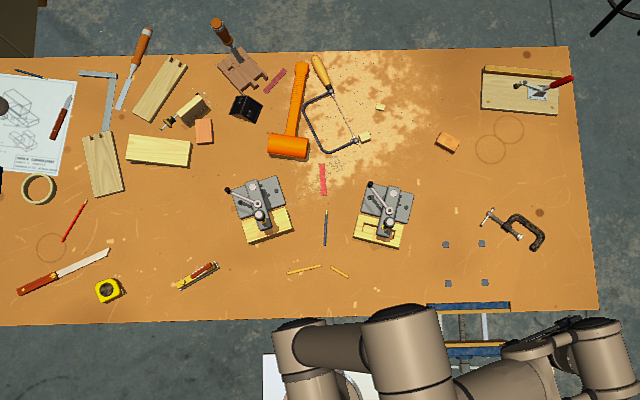

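The mortised block is under the right-hand gauge in the top view, at about (385,215) px, and at about (365,190) px in the scene view. I'll enlarge both.

```bash
python3 - <<'E'
import cv2,numpy as np
a=cv2.imread("pics/top0.png")[165:255,335:435];b=cv2.imread("pics/scene0.png")[140:240,315:415]
r=lambda i:cv2.resize(i,(400,400*i.shape[0]//i.shape[1]),interpolation=cv2.INTER_CUBIC)
A=r(a);B=r(b);c=np.zeros((400,800,3),np.uint8);c[:A.shape[0],:400]=A;c[:B.shape[0],400:]=B
cv2.imwrite("pics/crop.png",c)
E
```

```text
(no output)
```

View pics/crop.png

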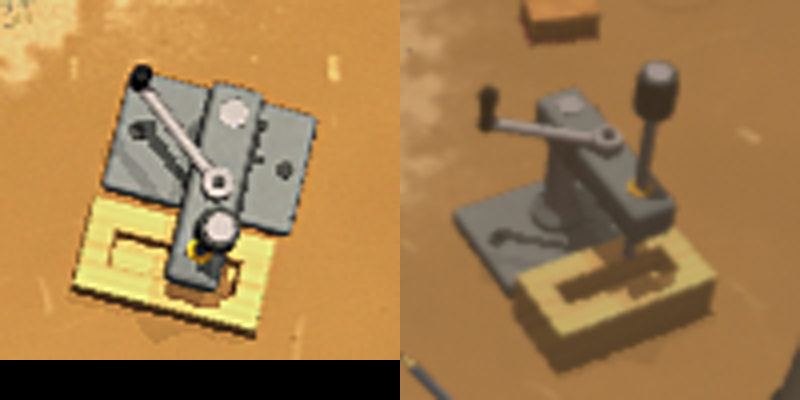

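Top crop: knob top (219,229), pivot ring (218,182), handle top (142,74), column cap (234,112). Scene crop: knob top (660,70), pivot (607,137), handle top (488,93), cap (570,102). Next step is fitting the gauge pose, probe slide and lever angle to these points.

```bash
cat > h.py <<'E'
from plant import *
import numpy as np,cv2
from scipy.spatial.transform import Rotation as R
from scipy.optimize import least_squares
def proj(n,P,tcp=None):
    c=get_calibration(n)
    if n=="wrist":
        T=np.eye(4);T[:3,:3]=R.from_euler('xyz',tcp[1]).as_matrix();T[:3,3]=tcp[0];T=T@c['mount']
        r,t=T[:3,:3],T[:3,3]
    else: r,t=R.from_euler('xyz',c['attitude']).as_matrix(),np.array(c['position'])
    p=(np.atleast_2d(P)-t)@r@np.array(c['mtx']).T
    return p[:,:2]/p[:,2:]
def pts(q):
    x,y,a,s,l=q
    G=np.array([[0,0,230-s],[45,0,137],[45+85*np.cos(.7+l),85*np.sin(.7+l),160],[95,0,125]])
    return R.from_euler('z',a).apply(G)+[x,y,0]
E
python3 - <<'E'
from h import *
m={"top":np.array([[219,229],[218,182],[142,74],[234,112]])/4+[335,165],
"scene":np.array([[260,70],[207,137],[88,93],[170,102]])/4+[315,140]}
f=lambda q:np.concatenate([(proj(n,pts(q))-m[n]).ravel() for n in m])
# initial guess
s=least_squares(f,[450,-180,0.,5,.1],x_scale=[10,10,.1,3,.1]);print(s.x.round(3),f(s.x).round(1).reshape(-1,2).tolist());print(pts(s.x).round(0))
print(proj("top",[[400,0,0],[400,-200,0]]))
E
```

```text
[ 4.76550e+02 -1.79536e+02 -2.94000e-01  2.20100e+00  2.22000e-01] [[0.1, -0.5], [-0.1, -0.0], [-0.3, 0.0], [-0.2, 0.4], [-0.1, 0.1], [0.2, -0.7], [0.2, -0.4], [0.1, 0.6]]
[[ 477. -180.  228.]
 [ 520. -193.  137.]
 [ 588. -143.  160.]
 [ 567. -207.  125.]]
[[317.71820025 261.64882857]
 [387.79769595 259.77547928]]
```

{"name": "arm_command", "arguments": {"gripper": [80, 60, 40, 20, 0], "dp": [[0, 0, -1], [0.5, -0.25, -1], [0.96, -0.48, -1], [0.96, -0.48, 0], [0.96, -0.48, 0]], "twist": [0, 0, 0, 0, 0]}}

```text
time: 0.72
tool_pos: [246.6, -423.1, 261.9]
tcp_rot: [-3.142, -0.0, 0.353]
contact_force: [0.3, -0.2, -0.4]
grip_width: 46.1
finger_force: 0.0
```

{"name": "arm_command", "arguments": {"gripper": [0, 0, 0, 0, 0], "dp": [[0.96, -0.48, 0], [0.96, -0.48, 0], [0.96, -0.48, 0], [0.96, -0.48, 0], [0.96, -0.48, 0]], "twist": [0, 0, 0, 0, 0]}}

```text
time: 1.35
tool_pos: [338.4, -325.2, 261.6]
tcp_rot: [-3.141, 0.0, 0.353]
contact_force: [-0.3, -0.2, -0.3]
grip_width: 1.0
finger_force: 0.0
```

{"name": "arm_command", "arguments": {"gripper": [0, 0, 0, 0, 0], "dp": [[0.96, -0.48, 0], [0.96, -0.48, 0], [0.96, -0.48, 0], [0.5, -0.25, 0], [0, 0, 0]], "twist": [0, 0, 0, 0, 0]}}

```text
time: 1.98
tool_pos: [402.8, -256.9, 261.7]
tcp_rot: [-3.141, 0.0, 0.354]
contact_force: [-0.3, -0.7, 0.8]
grip_width: 0.3
finger_force: 0.0
```

```bash
python3 - <<'E'
from h import *
o=get_obs();im=capture("wrist")[:,:,::-1];cv2.imwrite("pics/w0.png",im)
print(o['tool_pos'],o['tcp_rot'],proj("wrist",pts([476.55,-179.54,-.294,2.2,.222]),(o['tool_pos'],o['tcp_rot'])))
E
```

```text
[ 402.83916608 -256.86220517  261.70898991] [-3.14138074e+00  4.53003371e-04  3.54230261e-01] [[247.24887685  75.48628179]
 [297.11489198  38.94231452]
 [261.82273544 -88.37116311]
 [331.58817033  -8.75080214]]
```

View pics/w0.png

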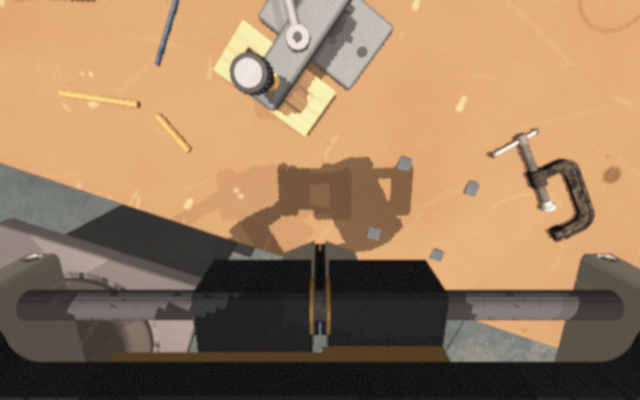

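Wrist picture: the knob top is at (248,73) and the pivot at (297,38). The fit predicted (247,75) and (297,39), so the pose holds. Moving over the knob.

{"name": "arm_command", "arguments": {"gripper": [0, 0, 0, 0, 0], "dp": [[0.96, -0.47, 0], [0.96, -0.47, 0], [0.96, -0.47, 0], [0.96, -0.46, 0.4], [0, 0, 0.6]], "twist": [0, 0, 0, 0, 0]}}

```text
time: 2.65
tool_pos: [477.3, -180.1, 236.8]
tcp_rot: [3.141, -0.001, 0.354]
contact_force: [0.1, -0.1, -0.3]
grip_width: 0.3
finger_force: 0.0
```

{"name": "arm_command", "arguments": {"gripper": [0, 0, 0, 0, 0], "dp": [[0, 0, 0.12], [0, 0, 0.12], [0, 0, 0.12], [0, 0, 0.12], [0, 0, 0]], "twist": [0, 0, 0, 0, 0]}}

```text
time: 3.28
tool_pos: [476.5, -180.2, 224.9]
tcp_rot: [-3.142, 0.0, 0.353]
contact_force: [0.1, 0.5, -0.1]
grip_width: 0.4
finger_force: 0.0
```

{"name": "arm_command", "arguments": {"gripper": [0, 0, 0, 0, 0], "dp": [[0, 0, 0.16], [0, 0, 0.16], [0, 0, 0.16], [0, 0, 0], [0, 0, 0]], "twist": [0, 0, 0, 0, 0]}}

```text
time: 3.9
tool_pos: [476.7, -180.2, 213.0]
tcp_rot: [3.141, -0.0, 0.353]
contact_force: [0.1, 1.1, -0.1]
grip_width: 0.4
finger_force: 0.0
```

```bash
python3 - <<'E'
from h import *
o=get_obs();b=capture("scene")[90:250,295:455,::-1];a=capture("top")[140:260,320:440,::-1]
r=lambda i:cv2.resize(i,(400,400),interpolation=cv2.INTER_CUBIC)
cv2.imwrite("pics/c1.png",np.hstack([r(a),r(b)]));print(o['contact_force'],o['moment'])
E
```

```text
[ 0.07376382  1.0510865  -0.05176677] [-0.0359488  -0.02075606  0.02143276]
```

View pics/c1.png

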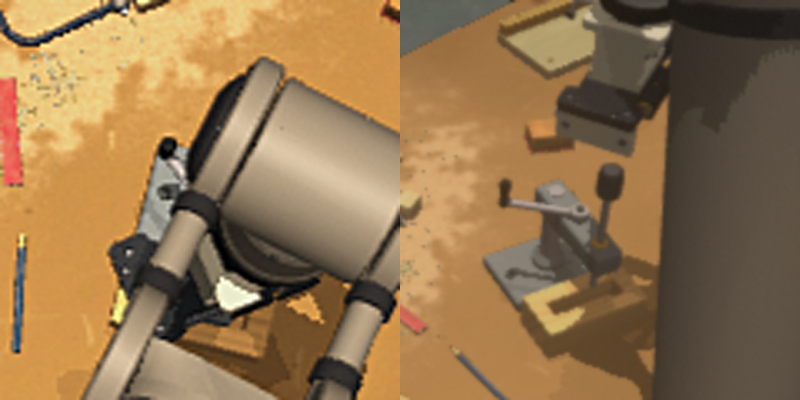

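```bash
python3 - <<'E'
from h import *
o=get_obs();p=o['tool_pos'];r=R.from_euler('xyz',o['tcp_rot'])
P=[p]+[p+r.apply(v) for v in ([0,95,-66],[0,-95,-66],[0,0,-66],[0,0,-110])]
for n,c,k in(("top",(320,140),400/120),("scene",(295,90),2.5)): print(n,((proj(n,P)-c)*k+([400,0] if n=="scene" else 0)).round().tolist())
im=capture("wrist")[:,:,::-1];cv2.imwrite("pics/w1.png",im)
print(proj("wrist",pts([476.55,-179.54,-.294,2.2,.222]),(p,o['tcp_rot'])),proj("wrist",p,(p,o['tcp_rot'])))
E
```

```text
top [[231.0, 275.0], [367.0, 213.0], [119.0, 311.0], [243.0, 262.0], [252.0, 252.0]]
scene [[611.0, 180.0], [652.0, 79.0], [583.0, 183.0], [619.0, 128.0], [626.0, 91.0]]
[[318.33835267 242.12910055]
 [351.67817307 157.02312034]
 [324.44119875  43.46997315]
 [388.40572834 106.27347381]] [[319.53196813 232.80689779]]
```

View pics/w1.png

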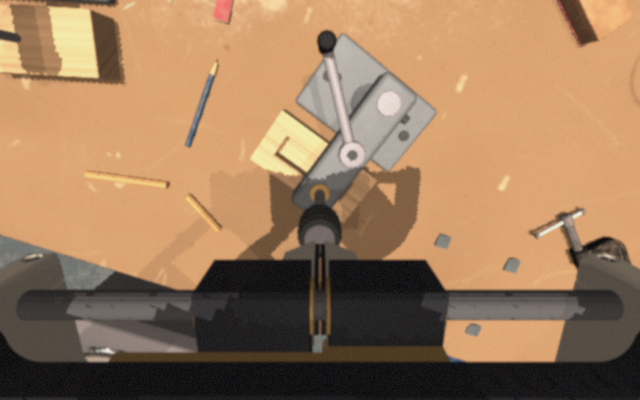

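```bash
python3 - <<'E'
from h import *
o=get_obs();p=o['tool_pos'];r=R.from_euler('xyz',o['tcp_rot'])
for x in(-9.5,0,9.5): print(x,proj("wrist",[p+r.apply([x,0,-d]) for d in(-15,0,10,20,30,40)],(p,o['tcp_rot']))[:,1].round(0))
a=cv2.imread("pics/scene0.png");b=capture("scene")[:,:,::-1].copy();cv2.imwrite("pics/s2.png",b)
t=a[152:180,370:392];m=cv2.matchTemplate(b[130:220,340:420],t,cv2.TM_CCOEFF_NORMED);print(cv2.minMaxLoc(m),"unmoved=(30,22)")
w=cv2.imread("pics/w1.png")[190:290,265:375];s=b[95:205,325:435]
cv2.imwrite("pics/c2.png",np.hstack([cv2.resize(w,(400,400)),cv2.resize(s,(400,400))]))
E
```

```text
-9.5 [237. 246. 253. 261. 269. 278.]
0 [224. 233. 239. 246. 254. 262.]
9.5 [211. 219. 224. 231. 238. 245.]
(-0.593056321144104, 0.8885807991027832, (47, 0), (30, 22)) unmoved=(30,22)
```

View pics/c2.png

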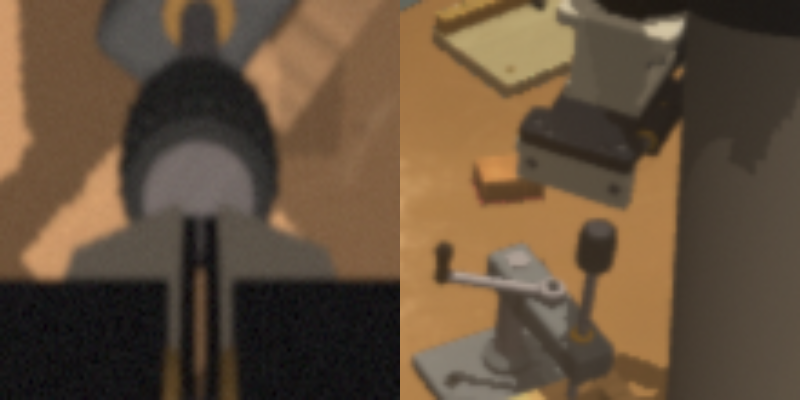

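The scene view shows the knob unmoved: template match at (30,22), score 0.89. The closed fingertips end higher than the nominal TCP, so I'll keep descending gently until there is force.

{"name": "arm_command", "arguments": {"gripper": [0, 0, 0, 0, 0], "dp": [[0, 0, 0.12], [0, 0, 0.12], [0, 0, 0.12], [0, 0, 0.12], [0, 0, 0]], "twist": [0, 0, 0, 0, 0]}}

```text
time: 4.72
tool_pos: [476.5, -180.1, 200.6]
tcp_rot: [-3.141, 0.0, 0.353]
contact_force: [-0.8, -0.4, 0.4]
grip_width: 0.3
finger_force: 0.0
```

{"name": "arm_command", "arguments": {"gripper": [0, 0, 0, 0, 0], "dp": [[0, 0, 0.12], [0, 0, 0.12], [0, 0, 0.12], [0, 0, 0.12], [0, 0, 0]], "twist": [0, 0, 0, 0, 0]}}

```text
time: 5.35
tool_pos: [476.5, -180.1, 188.6]
tcp_rot: [-3.141, 0.0, 0.353]
contact_force: [0.3, -0.0, -1.0]
grip_width: 0.3
finger_force: 0.0
```

```bash
python3 - <<'E'
from h import *
a=cv2.imread("pics/scene0.png");b=capture("scene")[:,:,::-1].copy();w=capture("wrist")[:,:,::-1];cv2.imwrite("pics/w3.png",w)
t=a[152:180,370:392];m=cv2.matchTemplate(b[130:220,340:420],t,cv2.TM_CCOEFF_NORMED);print(cv2.minMaxLoc(m),"unmoved=(30,22)")
w=w[190:290,265:375];s=b[95:205,325:435]
cv2.imwrite("pics/c3.png",np.hstack([cv2.resize(w,(400,400)),cv2.resize(s,(400,400))]))
E
```

```text
(-0.6269408464431763, 0.7327623963356018, (45, 9), (30, 22)) unmoved=(30,22)
```

View pics/c3.png

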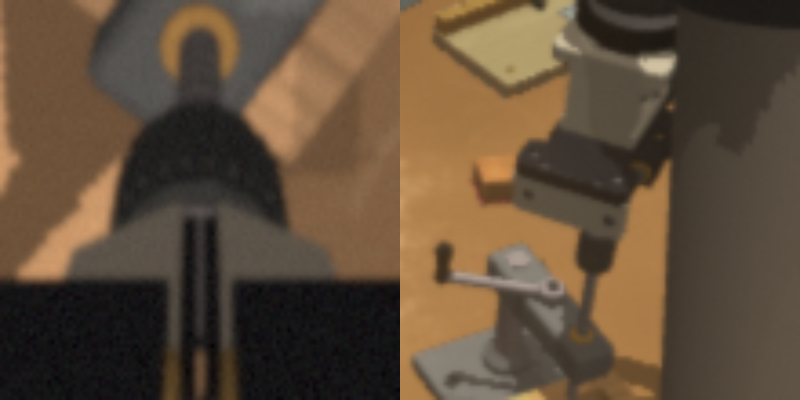

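Wrist crop: the fingertips now cover the knob's top disc at about (200,210). In the scene crop the knob bottom is still near (597,268), so contact is imminent.

{"name": "arm_command", "arguments": {"gripper": [0, 0, 0, 0, 0], "dp": [[0, 0, 0.08], [0, 0, 0.08], [0, 0, 0.08], [0, 0, 0.08], [0, 0, 0]], "twist": [0, 0, 0, 0, 0]}}

```text
time: 6.08
tool_pos: [476.4, -180.1, 180.6]
tcp_rot: [-3.141, 0.0, 0.353]
contact_force: [-0.2, -0.0, 0.3]
grip_width: 0.2
finger_force: 0.0
```

```bash
python3 - <<'E'
from h import *
a=cv2.imread("pics/scene0.png");b=capture("scene")[:,:,::-1].copy();w=capture("wrist")[:,:,::-1].copy();cv2.imwrite("pics/w4.png",w);cv2.imwrite("pics/s4.png",b)
t=a[164:180,370:390]
for n,i in(("s2",cv2.imread("pics/s2.png")),("now",b)):
    m=cv2.matchTemplate(i[150:215,360:402],t,cv2.TM_CCOEFF_NORMED);print(n,cv2.minMaxLoc(m)[1:4:2],"unmoved=(10,14)")
for z in(212,202,192,182,172):print(z,proj("scene",[476.5,-179.5,z]))
# column through knob axis
for n,i in(("s0",a),("s2",cv2.imread("pics/s2.png")),("now",b)): print(n,i[150:205,378].mean(1).round().astype(int).tolist())
E
```

```text
s2 (0.9827529191970825, (10, 14)) unmoved=(10,14)
now (0.9456728100776672, (10, 15)) unmoved=(10,14)
212 [[379.13222582 162.38189193]]
202 [[378.63319225 165.34552328]]
192 [[378.14089395 168.2691556 ]]
182 [[377.65519548 171.15359323]]
172 [[377.175965  173.9996191]]
s0 [119, 119, 119, 119, 120, 123, 143, 148, 147, 132, 92, 58, 48, 45, 46, 46, 46, 47, 46, 47, 58, 70, 76, 79, 84, 85, 89, 93, 101, 103, 111, 115, 114, 105, 89, 77, 77, 71, 67, 71, 101, 106, 98, 79, 63, 58, 57, 57, 66, 112, 145, 135, 90, 71, 71]
s2 [105, 123, 126, 127, 125, 94, 82, 81, 81, 75, 58, 47, 43, 43, 43, 43, 44, 43, 46, 45, 58, 73, 79, 82, 88, 89, 93, 99, 108, 110, 118, 122, 121, 105, 86, 73, 72, 71, 69, 68, 68, 68, 69, 63, 59, 59, 58, 57, 60, 73, 86, 86, 76, 73, 73]
now [37, 36, 47, 72, 76, 77, 77, 76, 77, 77, 77, 76, 58, 48, 44, 44, 44, 43, 43, 43, 42, 46, 60, 78, 87, 94, 94, 97, 107, 109, 118, 121, 120, 103, 85, 73, 72, 71, 70, 67, 67, 67, 69, 64, 59, 58, 58, 57, 59, 71, 85, 85, 75, 72, 73]
```

The knob has now moved about 6 mm. The real fingertips sit about 40 mm behind the nominal TCP, which agrees with both cameras. The mortise floor should come at a TCP z of about 143, so I'll keep pressing.

{"name": "arm_command", "arguments": {"gripper": [0, 0, 0, 0, 0], "dp": [[0, 0, 0.2], [0, 0, 0.2], [0, 0, 0.2], [0, 0, 0.2], [0, 0, 0]], "twist": [0, 0, 0, 0, 0]}}

```text
time: 6.8
tool_pos: [476.3, -180.0, 160.3]
tcp_rot: [-3.141, 0.001, 0.353]
contact_force: [0.5, -0.3, 0.3]
grip_width: 0.6
finger_force: 0.0
```

```bash
python3 - <<'E'
from h import *
a=cv2.imread("pics/scene0.png");b=capture("scene")[:,:,::-1].copy();cv2.imwrite("pics/s5.png",b)
t=a[168:180,370:390]
m=cv2.matchTemplate(b[150:215,355:402],t,cv2.TM_CCOEFF_NORMED);print(cv2.minMaxLoc(m)[1:4:2],"unmoved=(15,18)")
for z in(212,202,192,182,172):print(z,proj("scene",[476.5,-179.5,z]))
print(b[150:205,378].mean(1).round().astype(int).tolist())
E
```

```text
(0.7309950590133667, (14, 24)) unmoved=(15,18)
212 [[379.13222582 162.38189193]]
202 [[378.63319225 165.34552328]]
192 [[378.14089395 168.2691556 ]]
182 [[377.65519548 171.15359323]]
172 [[377.175965  173.9996191]]
[52, 52, 51, 52, 51, 60, 52, 41, 37, 40, 62, 74, 76, 76, 75, 73, 75, 76, 75, 58, 46, 43, 43, 43, 43, 42, 43, 49, 79, 104, 117, 120, 119, 104, 84, 72, 72, 71, 69, 67, 67, 67, 67, 63, 58, 57, 57, 57, 57, 71, 84, 84, 75, 72, 72]
```

{"name": "arm_command", "arguments": {"gripper": [0, 0, 0, 0, 0], "dp": [[0, 0, 0.16], [0, 0, 0.16], [0, 0, 0.16], [0, 0, 0], [0, 0, 0]], "twist": [0, 0, 0, 0, 0]}}

```text
time: 7.48
tool_pos: [476.5, -180.1, 148.8]
tcp_rot: [-3.141, 0.0, 0.353]
contact_force: [0.4, 0.0, 0.2]
grip_width: 0.2
finger_force: 0.0
```

{"name": "arm_command", "arguments": {"gripper": [0, 0, 0, 0, 0], "dp": [[0, 0, 0.08], [0, 0, 0.06], [0, 0, 0], [0, 0, 0], [0, 0, 0]], "twist": [0, 0, 0, 0, 0]}}

```text
time: 8.1
tool_pos: [476.6, -180.2, 145.4]
tcp_rot: [-3.142, 0.0, 0.353]
contact_force: [0.0, -0.4, 0.7]
grip_width: 0.6
finger_force: 0.0
```

{"name": "arm_command", "arguments": {"gripper": [0, 0, 0, 0, 0], "dp": [[0, 0, 0.06], [0, 0, 0.06], [0, 0, 0], [0, 0, 0], [0, 0, 0]], "twist": [0, 0, 0, 0, 0]}}

```text
time: 8.72
tool_pos: [476.8, -180.3, 144.2]
tcp_rot: [3.14, -0.001, 0.353]
contact_force: [-3.8, 2.2, 14.2]
grip_width: 0.5
finger_force: 6.9
```

On the floor: 14 N of contact at the expected depth, lever still open. Now lifting off and going to the lever handle.

{"name": "arm_command", "arguments": {"gripper": [0, 0, 20, 40, 50], "dp": [[0, 0, -0.4], [0, 0, -1], [0, 0, -1], [0, 0, 0], [0.94, 0.03, 0]], "twist": [0, 0, 0, 0, 0]}}

```text
time: 9.35
tool_pos: [498.2, -173.0, 201.9]
tcp_rot: [-3.141, 0.001, 0.351]
contact_force: [0.2, -0.2, -0.3]
grip_width: 26.0
finger_force: 0.0
```

{"name": "arm_command", "arguments": {"gripper": [50, 50, 50, 50, 50], "dp": [[0.94, 0.03, 0], [0.94, 0.03, 0], [0.94, 0.03, 0], [0.94, 0.03, 0], [0, 0, 0]], "twist": [0, 0, 0, 0, 0]}}

```text
time: 9.98
tool_pos: [588.4, -142.4, 200.5]
tcp_rot: [-3.14, 0.002, 0.354]
contact_force: [-0.6, 0.8, 0.6]
grip_width: 50.4
finger_force: 0.0
```

{"name": "arm_command", "arguments": {"gripper": [50, 50, 50, 50, 50], "dp": [[0, 0, 0], [0, 0, 0], [0, 0, 0], [0, 0, 0], [0, 0, 0]], "twist": [-1, -1, -1, -0.15, 0]}}

```text
time: 10.6
tool_pos: [587.6, -143.3, 202.1]
tcp_rot: [-3.141, 0.001, 0.626]
contact_force: [-0.3, -0.3, -0.4]
grip_width: 50.0
finger_force: 0.0
```

```bash
python3 - <<'E'
from h import *
o=get_obs();p=o['tool_pos'];e=o['tcp_rot'];print(p,e,o['grip_width'])
w=capture("wrist")[:,:,::-1].copy();cv2.imwrite("pics/w6.png",w)
b=capture("scene")[:,:,::-1].copy();cv2.imwrite("pics/s6.png",b)
print(b[150:205,378].mean(1).round().astype(int).tolist())
print(proj("wrist",pts([476.55,-179.54,-.294,46,.222]),(p,e)).round(0).tolist())
cv2.imwrite("pics/c6.png",np.hstack([cv2.resize(w[120:400,160:480],(457,400)),cv2.resize(b[120:230,320:414],(342,400))]))
E
```

```text
[ 587.62513753 -143.28235314  202.13443631] [-3.14116894e+00  5.08046703e-04  6.25996470e-01] 49.95361437247651
[64, 63, 64, 64, 62, 63, 63, 62, 63, 62, 62, 62, 62, 62, 62, 61, 61, 62, 61, 61, 60, 61, 60, 60, 61, 58, 59, 60, 59, 59, 59, 58, 59, 58, 58, 57, 58, 57, 57, 57, 56, 56, 57, 56, 55, 55, 55, 55, 55, 55, 56, 56, 54, 54, 54]
[[274.0, 355.0], [319.0, 292.0], [319.0, 210.0], [363.0, 255.0]]
```

View pics/c6.png

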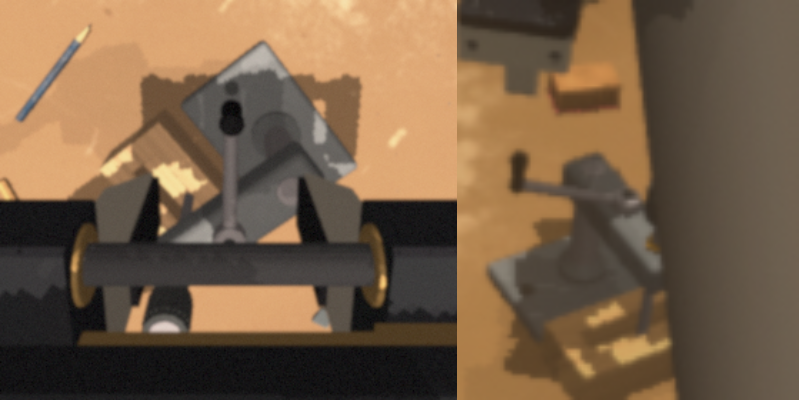

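Wrist crop: the handle top is at about (232,122), centred between the open fingers at 158 and 300. The lever is unmoved. The tips again show about 40 mm behind the TCP, so I lower to TCP z of about 99, which puts the tips at about 140.

{"name": "arm_command", "arguments": {"gripper": [50, 50, 50, 50, 50], "dp": [[0.1, 0, 0.8], [0, 0, 0.8], [0, 0, 0.8], [0, 0, 0.8], [0, 0, 0]], "twist": [0, 0, 0, 0, 0]}}

```text
time: 11.32
tool_pos: [589.1, -141.3, 120.9]
tcp_rot: [-3.139, 0.002, 0.627]
contact_force: [0.8, 0.9, -0.6]
grip_width: 50.0
finger_force: 0.0
```

{"name": "arm_command", "arguments": {"gripper": [50, 50, 50, 50, 50], "dp": [[0, 0, 0.3], [0, 0, 0.3], [0, 0, 0.3], [0, 0, 0], [0, 0, 0]], "twist": [0, 0, 0, 0, 0]}}

```text
time: 11.95
tool_pos: [590.4, -141.7, 100.1]
tcp_rot: [3.141, -0.0, 0.628]
contact_force: [-0.6, 0.4, 0.2]
grip_width: 49.9
finger_force: 0.0
```

{"name": "arm_command", "arguments": {"gripper": [24, 24, 24, 24, 24], "dp": [[0, 0, 0], [0, 0, 0], [0, 0, 0], [-0.01, -0.3, 0], [-0.01, -0.3, 0]], "twist": [0, 0, 0, -1, -1]}}

```text
time: 12.58
tool_pos: [580.5, -130.3, 100.0]
tcp_rot: [3.141, 0.0, 0.805]
contact_force: [0.0, -0.9, -0.2]
grip_width: 23.8
finger_force: 0.3
```

{"name": "arm_command", "arguments": {"gripper": [24, 24, 24, 24, 24], "dp": [[-0.01, -0.3, 0], [-0.01, -0.3, 0], [-0.01, -0.3, 0], [-0.01, -0.3, 0], [-0.01, -0.3, 0]], "twist": [-1, -1, -1, -1, -1]}}

```text
time: 13.2
tool_pos: [549.0, -110.5, 100.1]
tcp_rot: [3.141, 0.0, 1.241]
contact_force: [0.2, -0.5, -0.8]
grip_width: 24.0
finger_force: 0.3
```

{"name": "arm_command", "arguments": {"gripper": [24, 24, 24, 24, 24], "dp": [[-0.01, -0.3, 0], [-0.01, -0.3, 0], [-0.01, -0.3, 0], [-0.01, -0.3, 0], [0, 0, 0]], "twist": [-1, -1, -1, -1, 0]}}

```text
time: 13.82
tool_pos: [519.3, -105.4, 100.1]
tcp_rot: [3.141, 0.0, 1.587]
contact_force: [0.4, -0.1, -0.6]
grip_width: 23.9
finger_force: 0.0
```

```bash
python3 - <<'E'
from h import *
o=get_obs();p=o['tool_pos'];yaw=o['tcp_rot'][2]
r=R.from_euler('z',.294).apply(p-np.array([476.55,-179.54,0]))-[45,0,0];print("gauge",r,"radius",np.hypot(r[0],r[1]),"lock at centre",np.arctan2(r[1],r[0])-.7,"yaw-lock",yaw+.294-.7)
E
```

```text
gauge [-25.51774099  83.33593762 100.13291979] radius 87.15522706513207 lock at centre 1.1679344816315567 yaw-lock 1.180658717994781
```

{"name": "arm_command", "arguments": {"gripper": [24, 24, 24, 24, 24], "dp": [[-0.01, -0.3, 0], [-0.01, -0.3, 0], [-0.01, -0.3, 0], [0, 0, 0], [0, 0, 0]], "twist": [-1, -1, -1, 0, 0]}}

```text
time: 14.45
tool_pos: [497.7, -108.5, 100.0]
tcp_rot: [3.141, 0.0, 1.847]
contact_force: [-0.5, 0.6, -0.3]
grip_width: 23.6
finger_force: 0.0
```

{"name": "arm_command", "arguments": {"gripper": [24, 24, 24, 24, 24], "dp": [[0, -0.12, 0], [0, -0.12, 0], [0, 0, 0], [0, 0, 0], [0, 0, 0]], "twist": [0, 0, 0, 0, 0]}}

```text
time: 15.08
tool_pos: [494.1, -109.5, 100.2]
tcp_rot: [3.136, 0.001, 1.849]
contact_force: [10.2, 4.9, -3.8]
grip_width: 24.1
finger_force: 5.3
```

The lever is against its stop, at 11 N. Releasing and lifting clear.

{"name": "arm_command", "arguments": {"gripper": [24, 34, 44, 44, 44], "dp": [[0, 0.12, 0], [0, 0, 0], [0, 0, 0], [0, 0, -0.5], [0, 0, -1]], "twist": [0, 0, 0, 0, 0]}}

```text
time: 15.7
tool_pos: [493.7, -109.2, 137.8]
tcp_rot: [-3.14, -0.001, 1.849]
contact_force: [0.4, 0.5, 0.3]
grip_width: 43.8
finger_force: 0.0
```

{"name": "arm_command", "arguments": {"gripper": [44, 44, 44, 44, 44], "dp": [[0, 0, -1], [0, 0, -1], [-0.3, 1, -1], [-0.3, 1, -1], [-0.3, 1, 0]], "twist": [0, 0, 0, 0, 0]}}

```text
time: 16.32
tool_pos: [574.4, -110.8, 241.0]
tcp_rot: [3.137, 0.003, 1.849]
contact_force: [-0.7, -0.5, -0.1]
grip_width: 43.9
finger_force: 0.0
```

{"name": "arm_command", "arguments": {"gripper": [44, 44, 44, 44, 44], "dp": [[-1, 0, 0], [-1, 0, 0], [-1, 0, 0], [-1, 0, 0], [-1, 0, 0]], "twist": [0, 0, 0, 0, 0]}}

```text
time: 16.95
tool_pos: [606.3, -232.5, 237.7]
tcp_rot: [-3.141, 0.0, 1.848]
contact_force: [-0.6, 0.1, 0.3]
grip_width: 44.0
finger_force: 0.0
```

{"name": "arm_command", "arguments": {"gripper": [44, 44, 44, 44, 44], "dp": [[-1, 0, 0], [-1, 0, 0], [-1, 0, 0], [0, 0, 0], [0, 0, 0]], "twist": [0, 0, 0, 0, 0]}}

```text
time: 17.58
tool_pos: [627.0, -302.5, 237.5]
tcp_rot: [-3.141, -0.001, 1.849]
contact_force: [0.5, -0.7, -0.3]
grip_width: 44.2
finger_force: 0.0
```

```bash
python3 - <<'E'
from h import *
a=capture("top")[150:270,320:440,::-1];b=capture("scene")[120:240,310:430,::-1]
cv2.imwrite("pics/c9.png",np.hstack([cv2.resize(i,(400,400),interpolation=cv2.INTER_CUBIC) for i in(a,b)]))
q=pts([476.55,-179.54,-.294,46,1.4])
print(((proj("top",q)-[320,150])/.3).round(),((proj("scene",q)-[310,120])/.3+[400,0]).round())
E
```

```text
[[225. 248.]
 [231. 202.]
 [130. 225.]
 [245. 145.]] [[626. 169.]
 [590. 179.]
 [541. 216.]
 [559. 154.]]
```

View pics/c9.png

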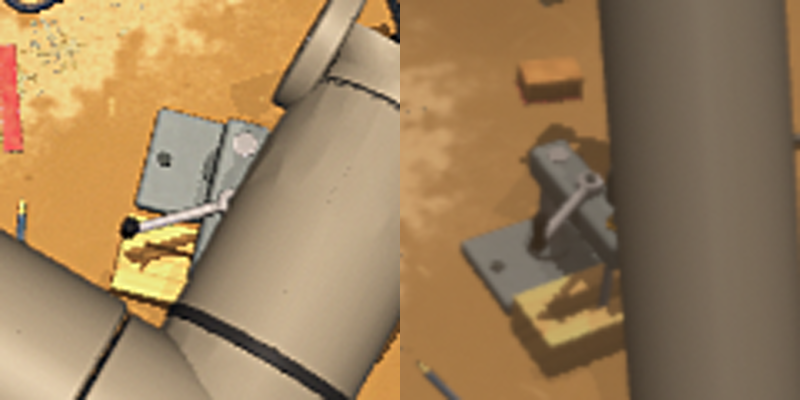

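The lever handle is at (130,227) px, against (130,225) predicted for home. The block lies flat, and the probe was left on the floor after the firm 14 N contact. Handing in.

```bash
python3 -c "
from plant import *
print(close_job())"
```

```text
the job is handed in; nothing more can be done
None
```

I pressed the mortise gauge's probe down until it touched the floor (14 N), swung its lock lever to the stop and handed the job in. The last pictures show the lever home and the block flat. They did not show the probe after release, because the arm hid it. The other gauge was not touched, and the hand-in call gave no verdict.

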